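# Shut, hasp and park the transport case

## Task

Get the grey transport case ready for the courier: its lid shut, the steel hasp swung down over the catch on its front, and the case pushed up the short ramp until it drops behind the lip and sits flat in the dock's bay. A white bottle was left standing in the dock: stand it upright on the free worktop outside the dock. Leave all the other things on the worktop where they stand.

Things in the scene. Friction and masses are not known exactly. Their poses are not given: they have to be found in the camera images.
- case: grey open transport case with a small carton fixed inside; loose, about 0.65 kg; 100 (x) x 130 (y) x 72 mm without its white lid, 82 high with the lid shut; straight sides, flat underside. Origin: centre of its underside, z up; -x is its front (with the steel catch), +x the side with the lid's hinge, +y the end that enters the dock first.
- catch (a point): outer end of the steel staple (the catch) on the middle of the case's front: a 4 mm wire loop 12 mm high that stands 12 mm out of the front face, its middle 37 mm above the underside. Nothing of the case stands further out.
- lid_hinge (a point): middle of the lid's hinge line, along the case's y, at the top of its back: (52, 0, 74) mm in the case's frame.
- lid (a joint): angle of the lid, rad: 0 = shut, pi/2 = upright; it swings up and back about lid_hinge, stops at 0 and 1.9. Plate 102 mm from hinge to front edge, 130 wide, 10 thick (shut: 72 to 82 mm above the case's underside). Stiff hinge: it stays where it is left and takes 1 to 2 N, 75 mm from the hinge; push on its outer face.
- hasp_hinge (a point): middle of the hasp's hinge line, along the case's y, at the middle of the lid's front edge; it moves with the lid. Lid shut: (-55, 0, 77) mm in the case's frame.
- hasp (a joint): angle of the hasp against the lid, rad: 0 = hanging straight down from the shut lid, its slot over the catch; pi/2 = sticking straight out level with the lid; beyond, folding back over the lid; stops 0 and 2.6. Steel strap 30 mm wide, 4 thick, 55 long, slot 12 x 16 mm from 32 to 48 mm off its hinge. Light friction, stays where left (0.5 N at 30 mm). At 0 its outer face is at x -57 mm in the case's frame.
- hasp_end (a point): middle of the free end of the hasp's strap, 55 mm from its hinge; its x, y and z axes are those of the case's frame when lid and hasp are shut, and turn with the strap.
- dock: low smooth aluminium dock fixed on the worktop; the case is pushed along its +y. Origin on the worktop, z up. In mm: flared entry guides y -47 to -12 (inside width 134 down to 106), ramp y -13 z 0 to y 37 z 15, lip y 37 to 43 z 15, bay y 43 to 178, floor z 6 (lip 9 above it), end stop y 178 to 185, 30 high. Side rails 16 high, inside width 106, outside 116; entry 143 wide overall.
- bay (a point): centre of the bay's floor, (0, 110, 6) mm in the dock's frame, axes as the dock's; a parked case has its origin here within 3 mm and its axes along these.
- stray_bottle: white plastic bottle with a purple cap left standing in the dock's bay, 34 mm across, 70 high. Origin: centre of its underside, z up.
- vial_10: bystander: white dropper vial with a white cap, 23 mm across, 57 high. Origin: centre of its underside.
- vial_11: bystander: white dropper vial with a pink cap, 23 mm across, 57 high. Origin: centre of its underside.
- bottle_stain: bystander: yellow bottle with a white cap, 40 mm across, 85 high. Origin: centre of its underside.
- dropper_bottle: bystander: brown dropper bottle with a black bulb, 33 mm across, 102 high. Origin: centre of its underside.
- kit_box_0: bystander: white and blue carton, 45 x 100 x 60 mm (its own x, y, z). Origin: centre of its underside.
- kit_box_1: bystander: white and green carton, 60 x 115 x 42 mm (its own x, y, z). Origin: centre of its underside.
- timer: bystander: small white timer lying flat, 58 x 68 x 18 mm (its own x, y, z). Origin: centre of its underside.
Things that resemble listed ones, but are neither listed nor needed, are in the scene too. What is shaped like the stray_bottle but green is not meant.

How it is judged:
By the outcome, as a careful person would: the job done as asked, in the order asked, and still so for the second after the job is handed in, with the robot touching nothing.
It also fails if it takes over 64 s, if anything falls off the work surface, if the arm or the gripper's body presses on something with over 40 N, if the wrist force passes 120 N, or if a joint passes its speed limit or range.

## Robot

A 6-joint arm with a two-finger parallel gripper is mounted at the origin on a cart in front of the work surface, level with it; the furniture and walls round the work are solid. World frame = base frame: x ahead of the robot, y to its left, z up, the work surface at z = 0. Lengths are in m, angles in rad, forces in N, time in s.
With the tool pointing down it reaches from about 0.35 to 0.975 m from the base axis. Payload 4.9 kg.
Tool frame: the origin (TCP) lies midway between the tips of the shut fingers; the grasp point (between the pads) lies 19 mm behind it; z points along the fingers, y is the line along which they close (so a half turn about z gives the same grasp; the last joint's range is limited). The gripper opens to 85 mm and grips with 20 to 120 N. Pads are 22 mm wide; open, the fingers measure 114 mm over their backs; the gripper's body (76 mm by 85 mm) begins 54 mm behind the grasp point. The pads swing forward as they close: fully open they stand 13 mm farther back than shut.
Start: joints at [-1.445, 0.053, 1.613, -0, 1.476, -0.119], TCP at [0.151, -0.606, 0.231] pointing down, gripper open.
Joint ranges: [-3.01, 3.01], [-1.01, 2.22], [0.06, 2.58], [-1.02, 4.17], [0.09, 2.62], [-3.14, 3.14]. Speed limits (rad/s): [2.57, 2.57, 3.14, 3.14, 3.14, 3.14].

## Interface

Orientations are given as a unit quaternion [w, x, y, z].
In Python, from plant import state, grab_frame, job_done, cut_out, place_of gives the robot as it stands.
- The arm moves only by the tool jog_arm, never from a script. Its argument "motion" is text: rows parted by semicolons, each of 7 numbers parted by spaces: the opening in per cent of the stroke, from 0 (shut) to 100 (fully open), then the shift along the tool's x, y, z as a fraction of full scale, then the turn, a rotation vector about the tool's x, y, z as a fraction of full scale. A call has exactly 5 rows; each row is the pose to reach, as a shift and turn from the pose commanded when the call began, along the tool's axes at that moment; what a row does not reach only later rows make up. Full scale, the value 1, is 50 cm for a shift and 1.5 rad for a turn. A row lasts 1/8 s, in which the tool goes at most 62.5 mm and 10.7 degrees, less where a joint would pass 70% of its speed; a pose out of reach is approached as far as the arm can. A call with a number of a shift or a turn outside -1 to 1 is refused whole. A call with a gripper value outside its range is refused whole. The fingers move at their own pace and stop on an object; the grip force is fixed at half the most. Time passes only in rows, so rows that repeat a pose let the fingers close, or fill a call up. It gives the time, the measured TCP pose, the force, the opening and the grip force at its end, in the units of the state.
- state(): the state, without advancing time (a new reading comes with each control period).
- grab_frame(name): name is "scene" or "side" or "wrist"; returns a dict with "color" (480x640x3 uint8, red, green, blue), "range_z" (480x640 float32, m along the optical axis (not along the pixel's ray), 0 where there is no reading), "intrinsics" (3x3 intrinsics, pixels), "k1" (the pictures are not rectified: a ray, as slopes to the right and down, at radius r is drawn at 1 + k1 r^2 times it, then the intrinsics apply), "world_from_camera" (4x4, takes a point from camera to world coordinates). Camera axes: x right, y up, looking along -z (the intrinsics and any distortion apply to the point x, -y, -z); pixel columns grow to the right and rows downward; lengths in m; the calibration is good to about 2 mm. A picture is of the moment at which its call begins.
- job_done(): hands the job in; it is judged then, once.
Trained networks look in the newest picture that a camera, given by its name, has taken for a name from the list of things; names that differ only in an ending like _2 or _b are one class to them, and where a whole thing is asked for, a point or a joint stands for the part that bears it (a point fixed in the world has none). Each returns a list of dicts, best first, with "p" (0 to 1); they miss things now and then, are a little off and sometimes report something else, mostly with a low value. They report only what shows in the picture. A call takes as long as a camera call. They do not tell look-alikes from the thing itself.
- cut_out(camera, thing): "pixels" (480x640 bool, what is visible of it).
- place_of(camera, thing): "at" ([x, y, z] in m, in world coordinates, good to about 4 mm: a listed point, or the origin of a listed thing).
The state is a dict: "time": time; "joint_pos": joint angles; "joint_vel": joint speeds; "joint_efforts": joint torques, N m; "tool_pos": TCP position; "tool_rot": TCP orientation; "contact_force": force on the tool from outside, world axes, zero at the start; "ft_torque": the same for the moment, N m; "gripper_width": opening from 0.0 (shut) to 1.0 (fully open); "grasp_force": force on a finger pad.
Only numpy, scipy, OpenCV 4.12 (cv2) and the standard library are available. Lean on these libraries where they do the work, as an engineer would, in place of code of your own. Each camera call takes 0.05 s, during which the arm holds its last target. There are 200 camera calls.

## Working session

There is one attempt and no reset: what is moved stays moved. The work goes in short steps, Python scripts to look and compute and a tool call to move; the robot and the scene stay as the last step left them, time stands still between calls to the robot, and variables do not carry over. Pictures are saved under pics/ and viewed, at most 10 in all, crops included, and the job is handed in when it is done.

Besides the shell and the picture viewer there is one more tool, called by a JSON object that holds its "op" and its "data". jog_arm: Moves the arm, as the interface text tells. Shift numbers are shares of 50 cm and turn numbers shares of 1.5 rad, none past 1 either way. Its arguments: {"type":"object","properties":{"motion":{"type":"string"}},"required":["motion"]}

```bash
ls; mkdir -p pics; cat > h.py <<'E'
import numpy as np, cv2
from plant import state, grab_frame, job_done, cut_out, place_of
def save(f,name,crop=None):
    im=f["color"][:,:,::-1]
    if crop: 
        a,b,c,d=crop; im=cv2.resize(im[b:d,a:c],None,fx=2,fy=2)
    cv2.imwrite("pics/"+name,im)
def cloud(f):
    K=np.array(f["intrinsics"]);k=f["k1"];z=f["range_z"]
    v,u=np.mgrid[0:480,0:640].astype(float)
    p=cv2.undistortPoints(np.stack([u.ravel(),v.ravel()],1)[:,None],K,np.array([k,0,0,0,0.]))[:,0]
    z=z.ravel().astype(float)
    P=np.stack([p[:,0]*z,-p[:,1]*z,-z,np.ones_like(z)],1)@np.array(f["world_from_camera"]).T
    P=P[:,:3]; P[z==0]=np.nan
    return P.reshape(480,640,3)
def proj(f,X):
    K=np.array(f["intrinsics"]);c=np.linalg.inv(f["world_from_camera"])@np.append(X,1)
    x,y=c[0]/-c[2],-c[1]/-c[2];r=1+f["k1"]*(x*x+y*y)
    return K[0,0]*x*r+K[0,2],K[1,1]*y*r+K[1,2]
E
python3 - <<'E'
from h import *
np.set_printoptions(precision=3,suppress=True)
a=grab_frame("scene");save(a,"scene.png")
b=grab_frame("side");save(b,"side.png")
for f in(a,b): print(np.array(f["world_from_camera"]))
for cam in("scene","side"):
  for t in "case catch lid_hinge hasp_hinge hasp_end dock bay stray_bottle vial_10 vial_11 bottle_stain dropper_bottle kit_box_0 kit_box_1 timer".split():
    print(cam,t,[(round(d["p"],2),np.round(d["at"],3)) for d in place_of(cam,t)][:4])
print(state())
E
```

```text
pics
[[-0.581  0.413 -0.701 -0.162]
 [-0.814 -0.297  0.499  0.485]
 [-0.002  0.861  0.509  0.562]
 [ 0.     0.     0.     1.   ]]
[[-0.881  0.2   -0.429  0.094]
 [-0.473 -0.414  0.778  0.727]
 [-0.022  0.888  0.459  0.514]
 [ 0.     0.     0.     1.   ]]
scene case [(0.85, array([ 0.5  , -0.124, -0.004]))]
scene catch [(0.82, array([ 0.444, -0.124,  0.034])), (0.67, array([0.491, 0.131, 0.01 ]))]
scene lid_hinge [(0.63, array([ 0.55 , -0.125,  0.074]))]
scene hasp_hinge [(0.71, array([ 0.547, -0.126,  0.177]))]
scene hasp_end [(0.59, array([ 0.562, -0.125,  0.231]))]
scene dock [(0.7, array([0.501, 0.012, 0.005]))]
scene bay [(0.71, array([0.492, 0.126, 0.007])), (0.51, array([0.479, 0.118, 0.006]))]
scene stray_bottle [(0.82, array([0.479, 0.121, 0.003])), (0.81, array([0.366, 0.059, 0.002]))]
scene vial_10 [(0.8, array([ 0.364,  0.198, -0.003])), (0.68, array([ 0.623,  0.054, -0.005]))]
scene vial_11 [(0.8, array([ 0.364,  0.198, -0.003])), (0.68, array([ 0.623,  0.054, -0.005]))]
scene bottle_stain [(0.59, array([0.609, 0.174, 0.001])), (0.4, array([0.513, 0.271, 0.003]))]
scene d
[... 1294 characters left out ...]
 (0.54, array([0.477, 0.125, 0.001]))]
side kit_box_1 [(0.88, array([0.512, 0.275, 0.002])), (0.54, array([0.477, 0.125, 0.001]))]
side timer [(0.8, array([ 0.369, -0.222, -0.002])), (0.56, array([0.498, 0.011, 0.001]))]
{'time': 1.6, 'joint_pos': array([-1.445,  0.053,  1.613,  0.   ,  1.476, -0.119]), 'joint_vel': array([ 0.001, -0.   ,  0.   , -0.   , -0.001, -0.   ]), 'joint_efforts': array([ -0.001, -39.367, -37.045,  -0.   ,   0.   ,   0.   ]), 'tool_pos': array([ 0.151, -0.606,  0.231]), 'tool_rot': array([0.   , 0.993, 0.122, 0.   ]), 'contact_force': array([ 0.377,  0.873, -0.525]), 'ft_torque': array([-0.011,  0.001,  0.007]), 'grasp_force': 0.0, 'gripper_width': 1.000550155781977}
```

View images.

View pics/scene.png

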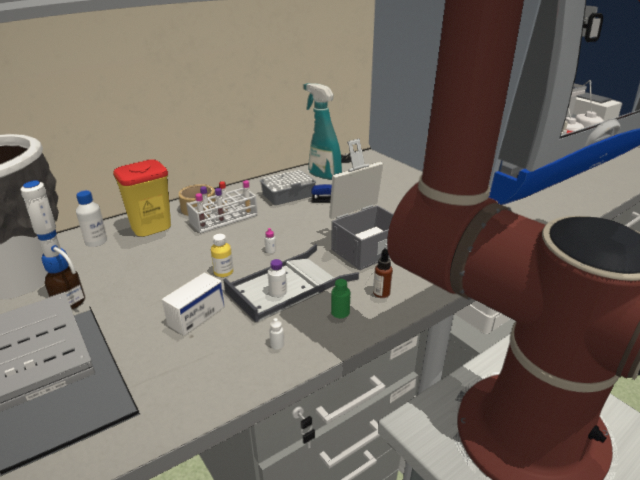

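View pics/side.png

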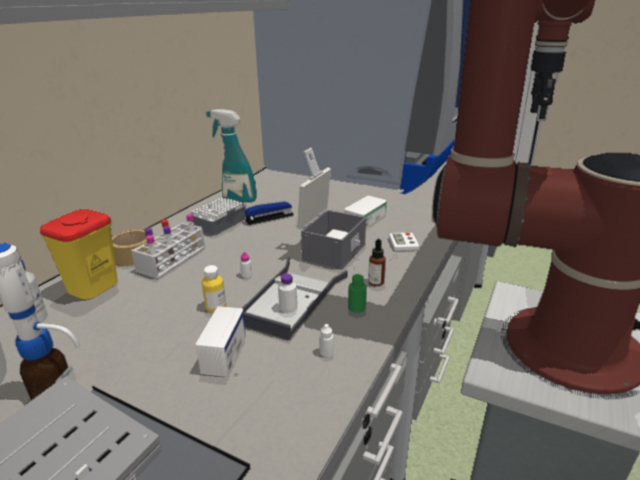

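```bash
python3 - <<'E'
from h import *
np.set_printoptions(precision=4,suppress=True)
H=np.zeros((400,700,3),np.uint8)  # rows: x .75->.30 ; cols y .45->-.35  (1px=~1.15mm)
out={}
for cam in("scene","side"):
    f=grab_frame(cam);P=cloud(f);C=f["color"];np.savez("/tmp/"+cam,P=P,C=C)
    ok=np.isfinite(P[...,0])&(P[...,2]<.3)&(P[...,2]>-.02)
    p=P[ok];c=C[ok]
    o=np.argsort(p[:,2]);p=p[o];c=c[o]
    r=((.72-p[:,0])*1000).astype(int);q=((.35-p[:,1])*1000).astype(int)
    m=(r>=0)&(r<400)&(q>=0)&(q<700);r,q,p,c=r[m],q[m],p[m],c[m]
    I=H.copy();I[r,q]=c[:,::-1];I=cv2.dilate(I,np.ones((2,2)))
    for z0,z1,n in[(.066,.077,"rim"),(.012,.019,"rail"),(.035,.048,"kb1")]:
        pass
    cv2.imwrite(f"pics/top_{cam}.png",I)
    # rim of case
    for d in cut_out(cam,"case")[:1]:
        M=d["pixels"];q=P[M];q=q[np.isfinite(q[:,0])]
        rim=q[(q[:,2]>.064)&(q[:,2]<.076)]
        print(cam,"case n",len(q),"rim",len(rim),cv2.minAreaRect((rim[:,:2]*1000).astype(np.float32)),np.median(rim[:,2]))
        lid=q[(q[:,2]>.09)]
        if len(lid)>50:
            m=lid.mean(0);n=np.linalg.svd(lid-m)[2][2];print("above rim",len(lid),m,n,lid.min(0),lid.max(0))
    for d in cut_out(cam,"dock")[:1]:
        M=d["pixels"];q=P[M];q=q[np.isfinite(q[:,0])]
        ra=q[(q[:,2]>.011)&(q[:,2]<.02)]
        print("dock",d["p"],len(q),cv2.minAreaRect((ra[:,:2]*1000).astype(np.float32)),q.min(0),q.max(0))
    for d in cut_out(cam,"lid")[:1]:
        q=P[d["pixels"]];q=q[np.isfinite(q[:,0])];m=np.median(q,0);q=q[np.linalg.norm(q-m,axis=1)<.09]
        n=np.linalg.svd(q-q.mean(0))[2][2];print("lid",len(q),q.mean(0),n,q.min(0),q.max(0))
    for d in cut_out(cam,"hasp")[:1]:
        q=P[d["pixels"]];q=q[np.isfinite(q[:,0])];q=q[np.linalg.norm(q-np.median(q,0),axis=1)<.05]
        print("hasp",len(q),q.mean(0),np.linalg.svd(q-q.mean(0))[2],q.min(0),q.max(0))
E
python3 -c "
import cv2,numpy as np
a=cv2.imread('pics/top_side.png');b=cv2.imread('pics/top_scene.png')
m=np.where(a.sum(2,keepdims=True)>0,a,b);m[::100]=m[::100]//2+60;m[:,50::100]=m[:,50::100]//2+60
cv2.imwrite('pics/top.png',m)"
```

```text
scene case n 5232 rim 501 ((501.6310119628906, -120.16943359375), (133.4230499267578, 106.03002166748047), 89.89537048339844) 0.06927763268774384
above rim 2076 [ 0.5464 -0.1178  0.1465] [-0.9997  0.0081  0.0223] [ 0.5384 -0.1877  0.09  ] [ 0.5654 -0.0551  0.2321]
dock 0.7 3730 ((493.1297607421875, 85.85120391845703), (141.61558532714844, 231.47348022460938), 1.757956862449646) [ 0.4259 -0.0339 -0.0036] [0.5892 0.2031 0.0567]
lid 2358 [ 0.5467 -0.1171  0.1367] [-0.9996  0.0093 -0.0265] [ 0.5384 -0.1877  0.0698] [ 0.5637 -0.0551  0.2254]
hasp 323 [ 0.5532 -0.1211  0.2048] [[ 0.365   0.0043  0.931 ]
 [-0.0227 -0.9996  0.0136]
 [-0.9307  0.0261  0.3648]] [ 0.5405 -0.1378  0.1777] [ 0.5677 -0.1058  0.2321]
side case n 4602 rim 547 ((587.7008666992188, -291.12939453125), (144.88633728027344, 545.4924926757812), 27.06950569152832) 0.0694764180817527
above rim 1383 [ 0.5479 -0.1154  0.1486] [-0.9554 -0.2937 -0.0315] [ 0.5373 -0.5048  0.0901] [ 0.7864 -0.054   0.2351]
dock 0.75 3325 ((491.2149658203125, 87.60293579101562), (137.92440795898438, 230.9017333984375), 2.385558605194092) [ 0.4269 -0.0326 -0.0024] [0.5722 0.2256 0.0782]
lid 1412 [ 0.5458 -0.1098  0.1386] [-0.9996  0.0158 -0.0248] [ 0.538  -0.182   0.0721] [ 0.5613 -0.054   0.2263]
hasp 227 [ 0.5525 -0.1193  0.2073] [[ 0.37   -0.0255  0.9287]
 [ 0.0396  0.9991  0.0116]
 [-0.9282  0.0325  0.3707]] [ 0.5407 -0.138   0.1791] [ 0.5675 -0.1048  0.2351]
```

View pics/top.png

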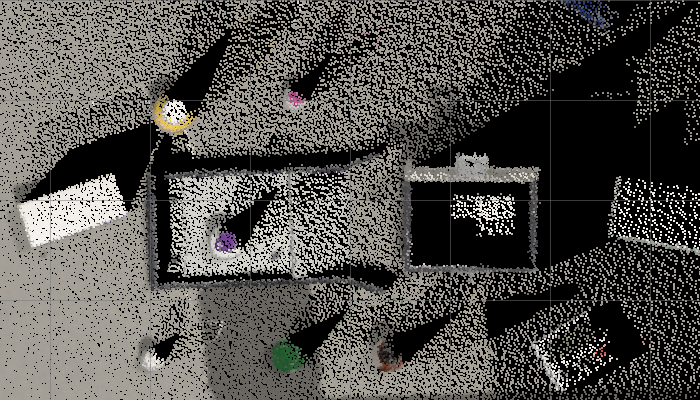

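```bash
cat >> h.py <<'E'
from scipy.spatial.transform import Rotation as R
def q2R(q): return R.from_quat([q[1],q[2],q[3],q[0]])
def tool(yaw,tilt=0):  # deg; tool x at yaw, z down; then tilt about world axis normal-to-push
    c,s=np.cos(np.radians(yaw)),np.sin(np.radians(yaw))
    return R.from_matrix(np.array([[c,s,0],[s,-c,0],[0,0,-1]]))
def rows(tg,base=None):  # tg: list of (open,x,y,z,Rot)
    st=state() if base is None else base
    p0=np.array(st["tool_pos"]);R0=q2R(st["tool_rot"])
    print("at",np.round(p0,4),"F",np.round(st["contact_force"],1),"t",st["time"])
    out=[]
    for o,x,y,z,Rt in tg:
        d=R0.inv().apply(np.array([x,y,z])-p0)/.5
        w=(R0.inv()*Rt).as_rotvec()/1.5
        out.append(" ".join(["%g"%o]+["%.3f"%v for v in np.r_[d,w]]))
    print("; ".join(out))
E
python3 - <<'E'
from h import *
T=tool(0)
rows([(0,.25,-.5,.30,T),(0,.40,-.38,.30,T),(0,.50,-.27,.30,T),(0,.57,-.15,.30,T),(0,.62,-.085,.30,T)])
E
```

```text
at [ 0.1515 -0.6063  0.2313] F [ 0.1  0.1 -0.7] t 2.1
0 0.243 -0.159 -0.137 -0.000 0.000 0.163; 0 0.592 -0.319 -0.137 -0.000 0.000 0.163; 0 0.839 -0.484 -0.137 -0.000 0.000 0.163; 0 1.033 -0.683 -0.137 -0.000 0.000 0.163; 0 1.162 -0.784 -0.137 -0.000 0.000 0.163
```

{"op": "jog_arm", "data": {"motion": "0 0.1 -0.06 -0.05 0 0 0.06; 0 0.2 -0.12 -0.1 0 0 0.12; 0 0.3 -0.18 -0.137 0 0 0.163; 0 0.4 -0.24 -0.137 0 0 0.163; 0 0.5 -0.3 -0.137 0 0 0.163"}}

```text
time: 2.72
tool_pos: [0.3589, -0.3989, 0.3006]
tool_rot: [0.001, 1.0, 0.0, 0.001]
contact_force: [1.0, -0.2, 0.0]
gripper_width: 0.002
grasp_force: 0.0
```

```bash
python3 - <<'E'
from h import *
T=tool(0)
rows([(0,.40,-.37,.30,T),(0,.46,-.31,.30,T),(0,.52,-.24,.30,T),(0,.57,-.17,.30,T),(0,.62,-.085,.30,T)])
E
```

```text
at [ 0.3589 -0.3989  0.3006] F [ 1.  -0.2  0. ] t 2.725
0 0.082 -0.058 0.001 0.001 -0.001 0.000; 0 0.202 -0.178 0.001 0.001 -0.001 0.000; 0 0.322 -0.318 0.001 0.001 -0.001 0.000; 0 0.422 -0.458 0.001 0.001 -0.001 0.000; 0 0.522 -0.628 0.001 0.001 -0.001 0.000
```

{"op": "jog_arm", "data": {"motion": "0 0.1 -0.06 0 0 0 0; 0 0.2 -0.13 0 0 0 0; 0 0.3 -0.2 0 0 0 0; 0 0.39 -0.28 0 0 0 0; 0 0.47 -0.37 0 0 0 0"}}

```text
time: 3.35
tool_pos: [0.594, -0.2138, 0.2997]
tool_rot: [0.0, 1.0, 0.0, 0.0]
contact_force: [1.0, -0.0, -0.1]
gripper_width: -0.002
grasp_force: 0.0
```

{"op": "jog_arm", "data": {"motion": "0 0.04 -0.12 0 0 0 0; 0 0.055 -0.24 0 0 0 0; 0 0.055 -0.255 0.1 0 0 0; 0 0.055 -0.255 0.2 0 0 0; 0 0.055 -0.255 0.272 0 0 0"}}

```text
time: 3.98
tool_pos: [0.6191, -0.0869, 0.1611]
tool_rot: [-0.0, 1.0, 0.001, -0.001]
contact_force: [0.3, 0.1, -0.1]
gripper_width: 0.001
grasp_force: 0.0
```

```bash
python3 - <<'E'
from h import *
T=tool(0);s=state()
f=grab_frame("side")
P=cloud(f)
for d in cut_out("side","hasp_hinge")[:1]+cut_out("side","lid")[:1]:
    q=P[d["pixels"]];print(d["p"],len(q),np.nanmedian(q,0))
print(s["joint_pos"])
rows([(0,.572,-.085,.163,T),(0,.560,-.085,.163,T),(0,.546,-.085,.161,T),(0,.535,-.085,.158,T),(0,.524,-.085,.154,T)])
E
```

```text
0.84 1463 [ 0.54559765 -0.11141253  0.13787101]
0.92 1594 [ 0.54595365 -0.11390952  0.13728627]
[-2.58365328e-01  1.06099805e-01  1.67588911e+00 -5.85170980e-05
  1.36212438e+00  1.31131767e+00]
at [ 0.6185 -0.0872  0.1613] F [ 0.6 -1.   0.7] t 4.125
0 -0.093 -0.004 -0.003 -0.001 0.003 0.000; 0 -0.117 -0.004 -0.003 -0.001 0.003 0.000; 0 -0.145 -0.004 0.001 -0.001 0.003 0.000; 0 -0.167 -0.004 0.007 -0.001 0.003 0.000; 0 -0.189 -0.004 0.016 -0.001 0.003 0.000
```

{"op": "jog_arm", "data": {"motion": "0 -0.06 -0.004 -0.003 0 0 0; 0 -0.1 -0.004 -0.003 0 0 0; 0 -0.125 -0.004 -0.002 0 0 0; 0 -0.15 -0.004 0.002 0 0 0; 0 -0.175 -0.004 0.008 0 0 0"}}

```text
time: 4.75
tool_pos: [0.5326, -0.0859, 0.1607]
tool_rot: [0.0, 1.0, 0.0, 0.001]
contact_force: [0.7, -0.5, 0.2]
gripper_width: 0.002
grasp_force: 0.3
```

```bash
python3 - <<'E'
from h import *
T=tool(0);s=state()
f=grab_frame("side");P=cloud(f);save(f,"s2.png",(240,100,440,320))
for d in cut_out("side","lid")[:1]:
    q=P[d["pixels"]];q=q[np.isfinite(q[:,0])];q=q[np.linalg.norm(q-np.median(q,0),axis=1)<.06];print(np.linalg.svd(q-q.mean(0))[2][2],q.mean(0))
print(place_of("side","case")[:1],place_of("side","lid_hinge")[:1],place_of("side","hasp_end")[:1])
rows([(0,.515,-.085,.149,T),(0,.504,-.085,.141,T),(0,.494,-.085,.131,T),(0,.486,-.085,.12,T),(0,.479,-.085,.108,T)])
E
```

```text
[ 0.92387173 -0.03260961  0.38131042] [ 0.52272986 -0.10114369  0.1381457 ]
[{'at': [0.4997, -0.1215, -0.0048], 'p': 0.72}] [{'at': [0.5506, -0.125, 0.0745], 'p': 0.63}] []
at [ 0.5325 -0.0857  0.1596] F [0.4 1.  0.4] t 5.0
0 -0.035 -0.001 0.021 -0.000 0.000 0.000; 0 -0.057 -0.001 0.037 -0.000 0.000 0.000; 0 -0.077 -0.001 0.057 -0.000 0.000 0.000; 0 -0.093 -0.001 0.079 -0.000 0.000 0.000; 0 -0.107 -0.001 0.103 -0.000 0.000 0.000
```

View pics/s2.png

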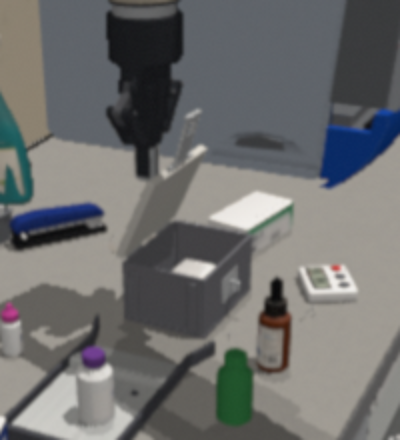

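The side view shows the fingers on the lid's outer face near its top (crop ~150,165), lid about 68°, the case unmoved.

{"op": "jog_arm", "data": {"motion": "0 -0.03 0 0.016 0 0 0; 0 -0.055 0 0.036 0 0 0; 0 -0.077 0 0.057 0 0 0; 0 -0.093 0 0.08 0 0 0; 0 -0.107 0 0.103 0 0 0"}}

```text
time: 5.62
tool_pos: [0.4784, -0.0856, 0.1073]
tool_rot: [-0.0, 1.0, 0.0, -0.0]
contact_force: [0.4, -0.1, 1.0]
gripper_width: -0.002
grasp_force: 0.1
```

{"op": "jog_arm", "data": {"motion": "0 -0.006 0 0.018 0 0 0; 0 -0.01 0 0.036 0 0 0; 0 -0.012 0 0.052 0 0 0; 0 -0.012 0 0.06 0 0 0; 0 -0.012 0 0.062 0 0 0"}}

```text
time: 6.25
tool_pos: [0.4733, -0.0858, 0.0814]
tool_rot: [-0.0, 1.0, 0.0, -0.002]
contact_force: [-16.2, 5.1, 30.1]
gripper_width: -0.001
grasp_force: 15.0
```

```bash
python3 - <<'E'
from h import *
print(state()["tool_pos"],state()["contact_force"])
f=grab_frame("side");P=cloud(f);save(f,"s3.png",(240,100,440,320))
for c in("catch","hasp_hinge","hasp_end","case"): print(c,place_of("side",c)[:1])
g=grab_frame("scene")
for c in("catch","hasp_hinge","hasp_end","case"): print(c,place_of("scene",c)[:1])
E
```

```text
[ 0.47330707 -0.08576187  0.08138947] [-16.18646983   5.06926501  30.10461636]
catch [{'at': [0.5051, -0.1217, -0.006], 'p': 0.7}]
hasp_hinge [{'at': [0.4439, -0.1187, 0.0754], 'p': 0.7}]
hasp_end [{'at': [0.395, -0.1261, 0.0837], 'p': 0.47}]
case [{'at': [0.5014, -0.1235, -0.0036], 'p': 0.88}]
catch [{'at': [0.445, -0.1254, 0.0339], 'p': 0.63}]
hasp_hinge []
hasp_end [{'at': [0.3902, -0.1214, 0.0838], 'p': 0.78}]
case [{'at': [0.5013, -0.1258, -0.0087], 'p': 0.91}]
```

View pics/s3.png

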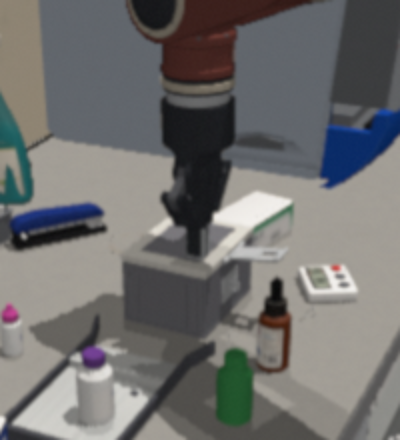

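```bash
python3 - <<'E'
from h import *
T=tool(0)
rows([(0,.473,-.085,.105,T),(0,.455,-.105,.12,T),(0,.41,-.122,.12,T),(0,.407,-.122,.1,T),(0,.407,-.122,.085,T)])
E
```

```text
at [ 0.4733 -0.0858  0.0815] F [-15.2   4.3  26.1] t 6.75
0 -0.001 -0.002 -0.047 -0.000 0.002 0.001; 0 -0.037 0.038 -0.077 -0.000 0.002 0.001; 0 -0.127 0.072 -0.077 -0.000 0.002 0.001; 0 -0.133 0.072 -0.037 -0.000 0.002 0.001; 0 -0.133 0.072 -0.007 -0.000 0.002 0.001
```

{"op": "jog_arm", "data": {"motion": "0 0 0 -0.05 0 0 0; 0 -0.035 0.04 -0.085 0 0 0; 0 -0.12 0.074 -0.085 0 0 0; 0 -0.132 0.074 -0.045 0 0 0; 0 -0.132 0.074 -0.01 0 0 0"}}

```text
time: 7.38
tool_pos: [0.4069, -0.1231, 0.082]
tool_rot: [0.0, 1.0, -0.0, 0.001]
contact_force: [-0.2, 0.2, 0.5]
gripper_width: -0.003
grasp_force: 0.1
```

```bash
python3 - <<'E'
from h import *
T=tool(0)
rows([(0,.409,-.122,.075,T),(0,.411,-.122,.066,T),(0,.415,-.122,.060,T),(0,.420,-.122,.056,T),(0,.425,-.122,.054,T)])
E
```

```text
at [ 0.4069 -0.1231  0.082 ] F [-0.2  0.2  0.5] t 7.375
0 0.004 -0.002 0.014 0.000 -0.001 -0.000; 0 0.008 -0.002 0.032 0.000 -0.001 -0.000; 0 0.016 -0.002 0.044 0.000 -0.001 -0.000; 0 0.026 -0.002 0.052 0.000 -0.001 -0.000; 0 0.036 -0.002 0.056 0.000 -0.001 -0.000
```

{"op": "jog_arm", "data": {"motion": "0 0.004 -0.002 0.014 0 0 0; 0 0.008 -0.002 0.032 0 0 0; 0 0.016 -0.002 0.046 0 0 0; 0 0.026 -0.002 0.056 0 0 0; 0 0.036 -0.002 0.06 0 0 0"}}

```text
time: 8.0
tool_pos: [0.4253, -0.1216, 0.052]
tool_rot: [-0.0, 1.0, 0.0, -0.0]
contact_force: [-0.2, -0.4, -0.8]
gripper_width: 0.003
grasp_force: 0.3
```

{"op": "jog_arm", "data": {"motion": "0 0.004 0 0 0 0 0; 0 0.008 0 0 0 0 0; 0 0.012 0 0 0 0 0; 0 0.016 0 0 0 0 0; 0 0.018 0 0 0 0 0"}}

```text
time: 8.62
tool_pos: [0.4334, -0.1217, 0.0523]
tool_rot: [-0.0, 1.0, 0.0, -0.001]
contact_force: [-5.8, 0.0, 3.1]
gripper_width: -0.002
grasp_force: 2.6
```

```bash
python3 - <<'E'
from h import *
f=grab_frame("scene");save(f,"s4.png",(280,130,480,330))
for c in("catch","hasp_end","case"): print(c,place_of("scene",c)[:1])
f=grab_frame("side");P=cloud(f)
for c in("catch","hasp_end","case"): print(c,place_of("side",c)[:1])
for d in cut_out("side","hasp")[:1]:
    q=P[d["pixels"]];q=q[np.isfinite(q[:,0])];q=q[np.linalg.norm(q-np.median(q,0),axis=1)<.05];print(len(q),q.mean(0),q.min(0),q.max(0))
print(state()["contact_force"])
E
```

```text
catch [{'at': [0.4433, -0.1245, 0.0318], 'p': 0.88}]
hasp_end [{'at': [0.4458, -0.1267, 0.0192], 'p': 0.66}]
case [{'at': [0.4996, -0.1198, -0.0029], 'p': 0.73}]
catch [{'at': [0.4401, -0.1212, 0.0366], 'p': 0.87}]
hasp_end [{'at': [0.4467, -0.1151, 0.0732], 'p': 0.61}]
case [{'at': [0.501, -0.1231, -0.0033], 'p': 0.65}]
88 [ 0.44410344 -0.11205016  0.04520209] [ 0.44158039 -0.13046467  0.02243046] [ 0.44797512 -0.10301119  0.08054156]
[-4.19185676 -0.20215211  3.23996611]
```

View pics/s4.png

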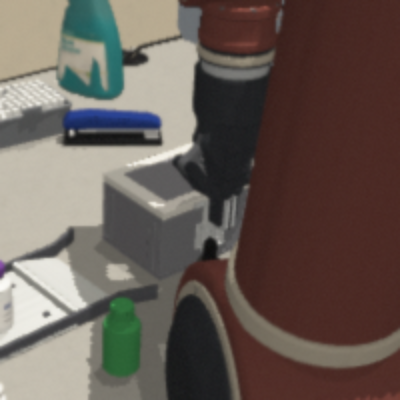

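```bash
python3 - <<'E'
from h import *
for c in("scene","side"):
    z=np.load(f"/tmp/{c}.npz");P,C=z["P"],z["C"].astype(int)
    near=(abs(P[...,0]-.48)<.03)&(abs(P[...,1]-.122)<.03)
    m=near&(P[...,2]>.012)
    q=P[m];print(c,len(q),q.min(0).round(4),q.max(0).round(4))
    cap=q[q[:,2]>.06];print(" cap",len(cap),(cap.min(0)+cap.max(0))/2,np.percentile(cap[:,2],95))
    b=q[(q[:,2]>.02)&(q[:,2]<.05)][:,:2]
    from scipy.optimize import least_squares
    r=least_squares(lambda t:np.hypot(b[:,0]-t[0],b[:,1]-t[1])-.017,[.48,.122],loss="soft_l1",f_scale=.001);print(" axis",r.x)
    g=(abs(P[...,0]-.65)<.06)&(abs(P[...,1]+.03)<.06);g=P[g];print(" dest z",len(g),np.percentile(g[:,2],[0,5,95,100]).round(3))
    # rails: tops
    ra=P[(P[...,2]>.0125)&(P[...,2]<.0185)&(P[...,1]>.0)&(P[...,1]<.19)]
    for lo,hi in((.42,.455),(.53,.57)):
        w=ra[(ra[:,0]>lo)&(ra[:,0]<hi)];w=w[w[:,1]<.18]
        if len(w)>20:
            k=np.polyfit(w[:,1],w[:,0],1);k=np.polyfit(w[abs(w[:,0]-np.polyval(k,w[:,1]))<.004][:,1],w[abs(w[:,0]-np.polyval(k,w[:,1]))<.004][:,0],1);print(" rail",lo,len(w),"slope",k[0],"x at y=.1",np.polyval(k,.1))
    es=P[(P[...,2]>.024)&(P[...,2]<.034)&(abs(P[...,0]-.49)<.05)&(P[...,1]>.17)&(P[...,1]<.22)];print(" endstop",len(es),es.min(0),es.max(0),np.median(es,0))
T=tool(0)
rows([(60,.41,-.122,.055,T),(60,.41,-.122,.10,T),(60,.42,-.08,.14,T),(60,.435,-.03,.16,T),(60,.455,.03,.16,T)])
E
```

```text
scene 555 [0.4596 0.1077 0.0122] [0.4929 0.1416 0.0765]
 cap 128 [0.47681285 0.12416066 0.06828435] 0.07588944055203513
 axis [0.47941493 0.12350474]
 dest z 1264 [-0.005 -0.003  0.     0.001]
 rail 0.42 227 slope -0.039620762072109426 x at y=.1 0.43768158278640484
 rail 0.53 163 slope -0.03776310906402474 x at y=.1 0.5480241523351609
 endstop 169 [0.44070707 0.19131419 0.02403584] [0.53978132 0.20283496 0.03100145] [0.48894245 0.19804002 0.02796191]
side 593 [0.46  0.111 0.012] [0.4938 0.143  0.0782]
 cap 146 [0.47704028 0.12538151 0.06908695] 0.0769719476774531
 axis [0.4784129  0.12344974]
 dest z 1594 [-0.003 -0.001  0.52   0.523]
 rail 0.42 219 slope -0.04432961697529973 x at y=.1 0.4370294233765849
 rail 0.53 197 slope -0.035329756134013575 x at y=.1 0.5475073673458853
 endstop 219 [0.44035939 0.19243853 0.0240009 ] [0.52574116 0.20380055 0.03243347] [0.48022633 0.19978064 0.02928689]
at [ 0.4336 -0.1217  0.0523] F [-4.2 -0.2  3.2] t 9.075
60 -0.047 0.001 -0.005 -0.000 0.001 0.000; 60 -0.047 0.001 -0.095 -0.000 0.001 0.000; 60 -0.027 -0.083 -0.175 -0.000 0.001 0.000; 60 0.003 -0.183 -0.215 -0.000 0.001 0.000; 60 0.043 -0.303 -0.216 -0.000 0.001 0.000
```

{"op": "jog_arm", "data": {"motion": "0 -0.05 0 -0.005 0 0 0; 0 -0.05 0 -0.11 0 0 0; 60 -0.03 -0.08 -0.2 0 0 0; 60 0.0 -0.19 -0.216 0 0 0; 60 0.04 -0.3 -0.216 0 0 0"}}

```text
time: 9.7
tool_pos: [0.4563, 0.0298, 0.1629]
tool_rot: [-0.0, 1.0, -0.0, 0.004]
contact_force: [0.2, 0.0, -0.4]
gripper_width: 0.597
grasp_force: 0.0
```

{"op": "jog_arm", "data": {"motion": "60 0.02 -0.1 0 0 0 0; 60 0.05 -0.18 0 0 0 0; 60 0.05 -0.19 0 0 0 0; 60 0.05 -0.19 0 0 0 0; 60 0.05 -0.19 0 0 0 0"}}

```text
time: 10.32
tool_pos: [0.479, 0.1224, 0.1603]
tool_rot: [0.0, 1.0, -0.001, 0.0]
contact_force: [-0.4, 0.1, -0.3]
gripper_width: 0.599
grasp_force: 0.0
```

```bash
python3 - <<'E'
from h import *
f=grab_frame("wrist");P=cloud(f)
for c in("stray_bottle",):
    for d in place_of("wrist",c)[:2]: print(c,d)
q=P[(abs(P[...,0]-.48)<.03)&(abs(P[...,1]-.123)<.03)&(P[...,2]>.055)&(P[...,2]<.085)]
if len(q): print(len(q),(q.min(0)+q.max(0))/2,np.median(q,0),np.percentile(q[:,2],95))
T=tool(0)
rows([(60,.479,.1235,.15,T),(60,.479,.1235,.1,T),(60,.479,.1235,.06,T),(60,.479,.1235,.024,T),(60,.479,.1235,.024,T)])
# case state, hasp
f=grab_frame("side");P=cloud(f);save(f,"s5.png",(240,130,440,330))
for d in cut_out("side","hasp")[:1]:
    q=P[d["pixels"]];q=q[np.isfinite(q[:,0])];q=q[np.linalg.norm(q-np.median(q,0),axis=1)<.05];print(len(q),q.mean(0),np.linalg.svd(q-q.mean(0))[2],q.min(0),q.max(0))
for c in("case","hasp_end"): print(place_of("side",c)[:1])
E
```

```text
stray_bottle {'at': [0.3667, 0.0573, 0.002], 'p': 0.81}
stray_bottle {'at': [0.4762, 0.1228, 0.006], 'p': 0.75}
1972 [0.48159885 0.12250508 0.06648434] [0.48428295 0.12253131 0.070327  ] 0.07663823502952097
at [0.479  0.1224 0.1603] F [ 0.2 -0.5  0. ] t 10.425
60 0.000 -0.002 0.021 -0.000 -0.000 -0.001; 60 -0.000 -0.002 0.121 -0.000 -0.000 -0.001; 60 -0.000 -0.002 0.201 -0.000 -0.000 -0.001; 60 -0.000 -0.002 0.273 -0.000 -0.000 -0.001; 60 -0.000 -0.002 0.273 -0.000 -0.000 -0.001
113 [ 0.44399946 -0.11582957  0.05049139] [[ 0.02271896  0.11641075 -0.99294128]
 [ 0.0137954   0.99306657  0.11674108]
 [-0.99964671  0.01635025 -0.02095551]] [ 0.44118926 -0.13440264  0.02276381] [ 0.44898997 -0.10316575  0.08067865]
[{'at': [0.5023, -0.1223, -0.0013], 'p': 0.84}]
[{'at': [0.4476, -0.1246, 0.0173], 'p': 0.43}]
```

View pics/s5.png

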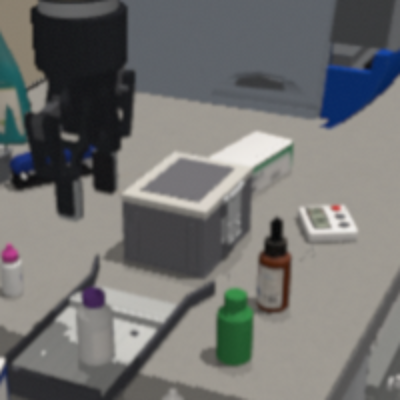

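{"op": "jog_arm", "data": {"motion": "60 0 -0.002 0.08 0 0 0; 60 0 -0.002 0.18 0 0 0; 60 0 -0.002 0.272 0 0 0; 60 0 -0.002 0.272 0 0 0; 0 0 -0.002 0.272 0 0 0"}}

```text
time: 11.25
tool_pos: [0.4803, 0.1243, 0.026]
tool_rot: [-0.0, 1.0, 0.0, 0.001]
contact_force: [0.4, 0.2, -0.3]
gripper_width: 0.406
grasp_force: 0.0
```

{"op": "jog_arm", "data": {"motion": "0 0 0 0 0 0 0; 0 0 0 0 0 0 0; 0 0 0 -0.05 0 0 0; 0 0 0 -0.13 0 0 0; 0 0 0 -0.2 0 0 0"}}

```text
time: 11.88
tool_pos: [0.4794, 0.1244, 0.1266]
tool_rot: [-0.0, 1.0, 0.0, 0.001]
contact_force: [0.1, -0.3, -0.7]
gripper_width: 0.382
grasp_force: 59.7
```

```bash
python3 - <<'E'
from h import *
T=tool(0)
rows([(0,.52,.09,.15,T),(0,.57,.05,.16,T),(0,.61,.01,.15,T),(0,.65,-.03,.12,T),(0,.65,-.03,.08,T)])
E
```

```text
at [0.4794 0.1244 0.1266] F [ 0.1 -0.3 -0.7] t 11.875
0 0.081 0.069 -0.047 -0.000 -0.001 0.000; 0 0.181 0.149 -0.067 -0.000 -0.001 0.000; 0 0.261 0.229 -0.046 -0.000 -0.001 0.000; 0 0.341 0.309 0.014 -0.000 -0.001 0.000; 0 0.341 0.309 0.094 -0.000 -0.001 0.000
```

{"op": "jog_arm", "data": {"motion": "0 0.08 0.07 -0.05 0 0 0; 0 0.16 0.14 -0.05 0 0 0; 0 0.24 0.21 -0.03 0 0 0; 0 0.3 0.27 0 0 0 0; 0 0.341 0.309 0.05 0 0 0"}}

```text
time: 12.5
tool_pos: [0.6522, -0.032, 0.1011]
tool_rot: [0.0, 1.0, -0.0, 0.002]
contact_force: [0.0, 0.6, -0.2]
gripper_width: 0.388
grasp_force: 59.7
```

```bash
python3 - <<'E'
from h import *
T=tool(0)
rows([(0,.65,-.03,.06,T),(0,.65,-.03,.03,T),(0,.65,-.03,.021,T)])
f=grab_frame("wrist");P=cloud(f)
f=grab_frame("side");P=cloud(f)
q=P[(abs(P[...,0]-.65)<.025)&(abs(P[...,1]+.03)<.025)&(P[...,2]>.01)];print(len(q),np.percentile(q[:,2],[0,2,5,50]))
E
```

```text
at [ 0.6522 -0.032   0.1011] F [ 0.   0.6 -0.2] t 12.5
0 -0.005 -0.004 0.082 0.001 -0.003 -0.001; 0 -0.005 -0.004 0.142 0.001 -0.003 -0.001; 0 -0.005 -0.004 0.160 0.001 -0.003 -0.001
1132 [0.07644074 0.08181631 0.08699792 0.16539656]
```

{"op": "jog_arm", "data": {"motion": "0 0 0 0.08 0 0 0; 0 0 0 0.13 0 0 0; 0 0 0 0.15 0 0 0; 0 0 0 0.157 0 0 0; 0 0 0 0.158 0 0 0"}}

```text
time: 13.22
tool_pos: [0.6504, -0.03, 0.0218]
tool_rot: [0.0, 1.0, 0.0, 0.001]
contact_force: [-0.2, -0.2, 0.0]
gripper_width: 0.382
grasp_force: 59.7
```

{"op": "jog_arm", "data": {"motion": "0 0 0 0.002 0 0 0; 0 0 0 0.003 0 0 0; 0 0 0 0.004 0 0 0; 0 0 0 0.004 0 0 0; 0 0 0 0.004 0 0 0"}}

```text
time: 13.85
tool_pos: [0.6505, -0.0302, 0.0203]
tool_rot: [0.0, 1.0, 0.0, 0.001]
contact_force: [-3.3, 0.9, 6.9]
gripper_width: 0.384
grasp_force: 60.1
```

Contact; release and rise.

{"op": "jog_arm", "data": {"motion": "55 0 0 -0.001 0 0 0; 55 0 0 -0.001 0 0 0; 55 0 0 -0.06 0 0 0; 55 0 0 -0.16 0 0 0; 55 0 0 -0.26 0 0 0"}}

```text
time: 14.48
tool_pos: [0.649, -0.0301, 0.1487]
tool_rot: [-0.0, 1.0, 0.0, -0.001]
contact_force: [0.3, -0.4, -0.1]
gripper_width: 0.551
grasp_force: 0.0
```

```bash
python3 - <<'E'
from h import *
f=grab_frame("side");P=cloud(f)
q=P[(abs(P[...,0]-.65)<.03)&(abs(P[...,1]+.03)<.03)&(P[...,2]>.01)&(P[...,2]<.09)];print(len(q),q.min(0),q.max(0))
print(place_of("side","stray_bottle"),place_of("side","case")[:1])
q=P[(abs(P[...,0]-.5)<.07)&(abs(P[...,1]+.12)<.09)&(P[...,2]>.077)&(P[...,2]<.09)];print(cv2.minAreaRect((q[:,:2]*1000).astype(np.float32)),np.median(q[:,2]))
b=P[(abs(P[...,0]-.5)<.08)&(P[...,1]<-.23)&(P[...,1]>-.4)&(P[...,2]>.03)&(P[...,2]<.05)];print("kb1",b.min(0),b.max(0))
print(state()["joint_pos"],state()["tool_pos"])
E
```

```text
377 [ 0.62915027 -0.04139269  0.01017866] [ 0.66385037 -0.00827176  0.07156955]
[{'at': [0.365, 0.0554, -0.0011], 'p': 0.97}, {'at': [0.6504, -0.0304, 0.0006], 'p': 0.64}] [{'at': [0.5004, -0.123, -0.0025], 'p': 0.97}]
((496.9461975097656, -120.62869262695312), (109.5717544555664, 134.49008178710938), 0.47651198506355286) 0.08264213981726315
kb1 [ 0.46439379 -0.37879411  0.03013409] [ 0.53995081 -0.2647217   0.04454937]
[-1.60693895e-01  1.69234459e-01  1.62068182e+00  1.54806930e-05
  1.34378624e+00  1.40972838e+00] [ 0.65205474 -0.03051983  0.15283103]
```

```bash
cat >> h.py <<'E'
def push(psi=92.24,t=12): return tool(psi)*R.from_rotvec([0,np.radians(t),0])
E
python3 - <<'E'
from h import *
T=push()
def yy(a,t): return push(a,t)
rows([(50,.64,-.05,.19,yy(10,2)),(50,.61,-.09,.2,yy(20,4)),(50,.57,-.13,.2,yy(30,5)),(50,.54,-.17,.2,yy(40,7)),(50,.51,-.21,.2,yy(49,8))])
E
```

```text
at [ 0.6521 -0.0305  0.1528] F [ 0.5  0.8 -0.8] t 14.625
50 -0.024 0.039 -0.074 0.003 0.018 -0.116; 50 -0.083 0.119 -0.095 0.010 0.041 -0.232; 50 -0.163 0.199 -0.095 0.017 0.052 -0.348; 50 -0.223 0.279 -0.096 0.031 0.073 -0.464; 50 -0.284 0.359 -0.096 0.043 0.083 -0.569
```

{"op": "jog_arm", "data": {"motion": "50 -0.024 0.039 -0.074 0.003 0.018 -0.116; 50 -0.083 0.119 -0.095 0.01 0.041 -0.232; 50 -0.163 0.199 -0.095 0.017 0.052 -0.348; 50 -0.223 0.279 -0.096 0.031 0.073 -0.464; 50 -0.284 0.359 -0.096 0.043 0.083 -0.569"}}

```text
time: 15.25
tool_pos: [0.5065, -0.209, 0.1943]
tool_rot: [-0.032, 0.908, 0.414, 0.06]
contact_force: [-0.1, -0.8, 0.8]
gripper_width: 0.5
grasp_force: 0.0
```

```bash
python3 - <<'E'
from h import *
T=push()
rows([(50,.503,-.222,.19,push(58,9)),(50,.503,-.222,.18,push(67,10)),(50,.503,-.222,.17,push(76,11)),(50,.503,-.222,.16,push(85,12)),(50,.503,-.222,.13,T)])
E
```

```text
at [ 0.5065 -0.209   0.1943] F [-0.1 -0.8  0.8] t 15.25
50 -0.025 0.012 0.005 0.009 0.014 -0.103; 50 -0.028 0.012 0.025 0.026 0.025 -0.207; 50 -0.031 0.012 0.045 0.045 0.035 -0.310; 50 -0.033 0.012 0.065 0.066 0.046 -0.413; 50 -0.041 0.013 0.124 0.080 0.044 -0.496
```

{"op": "jog_arm", "data": {"motion": "50 -0.025 0.012 0.005 0.009 0.014 -0.103; 50 -0.028 0.012 0.025 0.026 0.025 -0.207; 50 -0.031 0.012 0.045 0.045 0.035 -0.31; 50 -0.033 0.012 0.065 0.066 0.046 -0.413; 50 -0.041 0.013 0.124 0.08 0.044 -0.496"}}

```text
time: 15.88
tool_pos: [0.5053, -0.2222, 0.1311]
tool_rot: [-0.073, 0.69, 0.716, 0.072]
contact_force: [-0.8, -0.2, -0.4]
gripper_width: 0.499
grasp_force: 0.0
```

```bash
python3 - <<'E'
from h import *
T=push();s=state();Rn=q2R(s["tool_rot"]).as_matrix().round(3);print(Rn.T)
rows([(50,.504,-.222,.09,T),(50,.504,-.222,.05,T),(50,.504,-.222,.028,T),(50,.504,-.215,.028,T),(50,.503,-.206,.028,T)])
E
```

```text
[[-0.037  0.978  0.205]
 [ 0.999  0.037  0.002]
 [-0.006  0.205 -0.979]]
at [ 0.5053 -0.2222  0.1311] F [-0.8 -0.2 -0.4] t 15.875
50 -0.016 -0.003 0.081 0.002 0.002 -0.001; 50 -0.033 -0.003 0.159 0.002 0.002 -0.001; 50 -0.042 -0.003 0.202 0.002 0.002 -0.001; 50 -0.028 -0.002 0.205 0.002 0.002 -0.001; 50 -0.010 -0.004 0.209 0.002 0.002 -0.001
```

{"op": "jog_arm", "data": {"motion": "50 -0.016 -0.003 0.081 0 0 0; 50 -0.033 -0.003 0.159 0 0 0; 50 -0.042 -0.003 0.202 0 0 0; 50 -0.028 -0.003 0.205 0 0 0; 50 -0.01 -0.004 0.209 0 0 0"}}

```text
time: 16.5
tool_pos: [0.5028, -0.2047, 0.0289]
tool_rot: [-0.074, 0.691, 0.715, 0.072]
contact_force: [-0.2, 0.4, 0.8]
gripper_width: 0.498
grasp_force: 0.0
```

```bash
python3 - <<'E'
from h import *
T=push()
X=lambda y:.4925-.039*(y-.1)-.0005
rows([(50,X(y),y,.028,T) for y in(-.197,-.187,-.177,-.167,-.157)])
E
```

```text
at [ 0.5028 -0.2047  0.0289] F [-0.2  0.4  0.8] t 16.5
50 0.015 0.002 0.005 0.002 0.002 -0.003; 50 0.034 0.002 0.009 0.002 0.002 -0.003; 50 0.054 0.002 0.013 0.002 0.002 -0.003; 50 0.073 0.002 0.017 0.002 0.002 -0.003; 50 0.093 0.002 0.021 0.002 0.002 -0.003
```

{"op": "jog_arm", "data": {"motion": "50 0.015 0.002 0.005 0 0 0; 50 0.034 0.002 0.009 0 0 0; 50 0.054 0.002 0.013 0 0 0; 50 0.073 0.002 0.017 0 0 0; 50 0.093 0.002 0.021 0 0 0"}}

```text
time: 17.12
tool_pos: [0.503, -0.1578, 0.0291]
tool_rot: [-0.072, 0.691, 0.715, 0.072]
contact_force: [1.0, -5.2, 3.5]
gripper_width: 0.499
grasp_force: 2.6
```

```bash
cat > look.py <<'E'
from h import *
def case(c="side"):
    f=grab_frame(c);P=cloud(f)
    d=cut_out(c,"case")[0];q=P[d["pixels"]];q=q[np.isfinite(q[:,0])]
    m=np.median(q,0);q=q[np.linalg.norm(q-m,axis=1)<.13]
    top=q[q[:,2]>q[:,2].max()-.03]
    top=q[(q[:,2]>.074)]
    A=np.c_[top[:,:2]-top[:,:2].mean(0),np.ones(len(top))];k=np.linalg.lstsq(A,top[:,2],rcond=None)[0]
    for _ in range(4):
        r=abs(A@k-top[:,2])<.004;k=np.linalg.lstsq(A[r],top[r,2],rcond=None)[0]
    t=top[r];print(c,"lid rect",cv2.minAreaRect((t[:,:2]*1000).astype(np.float32)),"slope xy",k[:2].round(3),"z",k[2].round(4),"n",len(t))
    print(" place",[ (np.round(d["at"],4),d["p"]) for d in place_of(c,"case")[:1]])
    return f
E
python3 - <<'E'
from look import *
case("side");case("scene")
T=push()
X=lambda y:.4925-.039*(y-.1)-.0005
rows([(50,X(y),y,.028,T) for y in(-.145,-.133,-.121,-.109,-.097)])
E
```

```text
side lid rect ((493.14276123046875, -80.48684692382812), (109.54302978515625, 132.73269653320312), 2.119847536087036) slope xy [ 0.01  -0.006] z 0.0825 n 1330
 place [(array([ 0.4985, -0.0854, -0.005 ]), 0.65)]
scene lid rect ((494.2215270996094, -79.05297088623047), (110.93897247314453, 133.51336669921875), 2.847614049911499) slope xy [ 0.01  -0.006] z 0.0813 n 1588
 place [(array([ 0.4978, -0.0804, -0.0039]), 0.71)]
at [ 0.5015 -0.1567  0.0274] F [ 0.5 -1.1  0.1] t 17.425
50 0.023 0.001 0.004 0.001 0.001 -0.003; 50 0.047 0.001 0.009 0.001 0.001 -0.003; 50 0.070 0.001 0.014 0.001 0.001 -0.003; 50 0.094 0.001 0.019 0.001 0.001 -0.003; 50 0.117 0.000 0.024 0.001 0.001 -0.003
```

{"op": "jog_arm", "data": {"motion": "50 0.023 0.001 0.004 0 0 0; 50 0.047 0.001 0.009 0 0 0; 50 0.07 0.001 0.014 0 0 0; 50 0.094 0.001 0.019 0 0 0; 50 0.117 0 0.024 0 0 0"}}

```text
time: 18.05
tool_pos: [0.4999, -0.0968, 0.0281]
tool_rot: [-0.074, 0.691, 0.715, 0.072]
contact_force: [0.8, -2.2, -2.8]
gripper_width: 0.499
grasp_force: 1.4
```

```bash
python3 - <<'E'
from look import *
case("side")
T=push()
X=lambda y:.4925-.039*(y-.1)-.0005
rows([(50,X(y),y,.030,T) for y in(-.085,-.073,-.061,-.049,-.037)])
E
```

```text
side lid rect ((491.1155700683594, -23.840011596679688), (108.97335815429688, 130.90733337402344), 0.9156389236450195) slope xy [0.009 0.089] z 0.0908 n 1268
 place [(array([ 0.4972, -0.0203,  0.0024]), 0.62)]
at [ 0.5    -0.0966  0.0284] F [ 0.4 -0.4  0.5] t 18.2
50 0.023 -0.001 0.002 0.002 0.001 -0.003; 50 0.047 -0.001 0.007 0.002 0.001 -0.003; 50 0.070 -0.001 0.012 0.002 0.001 -0.003; 50 0.094 -0.001 0.017 0.002 0.001 -0.003; 50 0.117 -0.001 0.022 0.002 0.001 -0.003
```

Climbing the ramp, pitch 5°. Continue.

{"op": "jog_arm", "data": {"motion": "50 0.023 0 0.002 0 0 0; 50 0.047 0 0.007 0 0 0; 50 0.07 0 0.012 0 0 0; 50 0.094 0 0.017 0 0 0; 50 0.117 0 0.022 0 0 0"}}

```text
time: 18.82
tool_pos: [0.4985, -0.0377, 0.0299]
tool_rot: [-0.073, 0.691, 0.715, 0.072]
contact_force: [0.3, -3.3, 1.1]
gripper_width: 0.502
grasp_force: 0.3
```

```bash
python3 - <<'E'
from look import *
case("side")
T=push()
X=lambda y:.4925-.039*(y-.1)-.0005
rows([(50,X(y),y,.032,T) for y in(-.027,-.015,-.003,.009,.019)])
E
```

```text
side lid rect ((489.5009460449219, 33.353363037109375), (108.71868133544922, 130.30905151367188), 1.529059886932373) slope xy [0.033 0.054] z 0.0946 n 865
 place [(array([0.4948, 0.0424, 0.0073]), 0.94)]
at [ 0.4977 -0.0372  0.0293] F [-0.2 -1.  -0.6] t 18.975
50 0.021 -0.001 -0.001 0.001 0.001 -0.003; 50 0.045 -0.001 0.004 0.001 0.001 -0.003; 50 0.068 -0.001 0.009 0.001 0.001 -0.003; 50 0.092 -0.001 0.014 0.001 0.001 -0.003; 50 0.111 -0.001 0.018 0.001 0.001 -0.003
```

{"op": "jog_arm", "data": {"motion": "50 0.021 0 -0.001 0 0 0; 50 0.045 0 0.004 0 0 0; 50 0.068 0 0.009 0 0 0; 50 0.092 0 0.014 0 0 0; 50 0.111 0 0.018 0 0 0"}}

```text
time: 19.6
tool_pos: [0.4953, 0.0192, 0.0314]
tool_rot: [-0.074, 0.691, 0.715, 0.072]
contact_force: [-0.6, -1.8, -0.3]
gripper_width: 0.5
grasp_force: 0.7
```

```bash
python3 - <<'E'
from look import *
case("side")
T=push()
X=lambda y:.4925-.039*(y-.1)-.0005
rows([(50,X(y),y,.034,T) for y in(.027,.034,.040,.045,.049)])
E
```

```text
side lid rect ((487.2585144042969, 100.8084487915039), (109.5093994140625, 131.60316467285156), 2.2321581840515137) slope xy [ 0.013 -0.095] z 0.0932 n 2360
 place [(array([0.493 , 0.0919, 0.0091]), 0.65)]
at [0.4956 0.0189 0.0317] F [-0.1 -0.4  1.1] t 19.75
50 0.017 -0.001 -0.001 0.001 0.001 -0.003; 50 0.031 -0.001 0.002 0.001 0.001 -0.003; 50 0.042 -0.001 0.004 0.001 0.001 -0.003; 50 0.052 -0.001 0.006 0.001 0.001 -0.003; 50 0.060 -0.001 0.008 0.001 0.001 -0.003
```

{"op": "jog_arm", "data": {"motion": "50 0.017 0 -0.001 0 0 0; 50 0.031 0 0.002 0 0 0; 50 0.042 0 0.004 0 0 0; 50 0.052 0 0.006 0 0 0; 50 0.06 0 0.008 0 0 0"}}

```text
time: 20.38
tool_pos: [0.4951, 0.0482, 0.0342]
tool_rot: [-0.074, 0.691, 0.715, 0.072]
contact_force: [1.0, -1.1, -1.4]
gripper_width: 0.502
grasp_force: 0.8
```

```bash
python3 - <<'E'
from look import *
case("side");case("scene")
T=push()
X=lambda y:.4925-.039*(y-.1)-.0005
rows([(50,X(y),y,.036,T) for y in(.050,.051,.052,.053,.054)])
E
```

```text
side lid rect ((486.5536804199219, 129.04071044921875), (110.21097564697266, 132.17474365234375), 0.8868323564529419) slope xy [ 0.011 -0.075] z 0.0922 n 2480
 place [(array([0.4919, 0.1194, 0.0076]), 0.75)]
scene lid rect ((487.01239013671875, 128.29647827148438), (110.56970977783203, 132.1469268798828), 3.1924097537994385) slope xy [ 0.012 -0.073] z 0.0913 n 2404
 place [(array([0.488 , 0.1221, 0.0096]), 0.95)]
at [0.4953 0.0481 0.0345] F [-0.   0.   0.5] t 20.675
50 0.005 -0.003 -0.002 0.002 0.002 -0.003; 50 0.006 -0.003 -0.002 0.002 0.002 -0.003; 50 0.008 -0.003 -0.001 0.002 0.002 -0.003; 50 0.010 -0.003 -0.001 0.002 0.002 -0.003; 50 0.012 -0.003 -0.001 0.002 0.002 -0.003
```

{"op": "jog_arm", "data": {"motion": "50 0.003 -0.002 0 0 0 0; 50 0.005 -0.002 0 0 0 0; 50 0.007 -0.002 0 0 0 0; 50 0.008 -0.002 0 0 0 0; 50 0.008 -0.002 0 0 0 0"}}

```text
time: 21.3
tool_pos: [0.4939, 0.0519, 0.035]
tool_rot: [-0.074, 0.691, 0.715, 0.072]
contact_force: [-0.1, -1.6, -1.3]
gripper_width: 0.499
grasp_force: 0.8
```

```bash
python3 - <<'E'
from look import *
case("side")
print(state()["tool_pos"],state()["contact_force"])
E
```

```text
side lid rect ((485.814453125, 127.9003677368164), (109.24002075195312, 132.6881561279297), 1.716483473777771) slope xy [ 0.008 -0.004] z 0.0888 n 2259
 place [(array([0.4934, 0.1235, 0.0012]), 0.7)]
[0.49391208 0.0518341  0.03503514] [-1.06669956 -1.6392997  -0.36996476]
```

```bash
python3 - <<'E'
from h import *
V=push(92.24,0)
rows([(50,.496,.02,.036,push()),(50,.497,.0,.09,push()),(50,.497,.0,.15,push(92.24,8)),(50,.495,.04,.19,push(92.24,4)),(50,.492,.09,.22,V)])
E
```

```text
at [0.4939 0.0518 0.035 ] F [-1.1 -1.6 -0.4] t 21.45
50 -0.062 0.002 -0.015 0.002 0.002 -0.003; 50 -0.079 0.003 -0.129 0.002 0.002 -0.003; 50 -0.054 0.003 -0.246 0.001 -0.045 -0.003; 50 0.040 0.002 -0.308 0.001 -0.091 -0.003; 50 0.151 -0.001 -0.346 0.001 -0.138 -0.003
```

{"op": "jog_arm", "data": {"motion": "50 -0.062 0.002 -0.015 0 0 0; 50 -0.079 0.003 -0.129 0 0 0; 50 -0.054 0.003 -0.246 0 -0.045 0; 50 0.04 0.002 -0.308 0 -0.091 0; 50 0.14 0 -0.346 0 -0.138 0"}}

```text
time: 22.08
tool_pos: [0.4935, 0.0855, 0.2222]
tool_rot: [0.003, 0.696, 0.718, 0.002]
contact_force: [1.4, 0.7, -1.2]
gripper_width: 0.501
grasp_force: 0.0
```

```bash
python3 - <<'E'
from look import *
f=grab_frame("wrist");save(f,"w1.png");P=cloud(f)
y0=.1
for nm,lo,hi in(("lid",.083,.094),("rail",.012,.0185)):
    q=P[(P[...,2]>lo)&(P[...,2]<hi)&(abs(P[...,0]-.49)<.08)&(P[...,1]<.2)&(P[...,1]>-.05)]
    u=q[:,0]+.039*(q[:,1]-y0)   # x at y=.1 along dock axis
    v=q[:,1]-.039*(q[:,0]-.49)
    print(nm,len(q),"u",np.percentile(u,[.5,2,50,98,99.5]).round(4),"v",np.percentile(v,[.5,2,98,99.5]).round(4))
    if nm=="rail":
        for s in(-1,1):
            w=u[(s*(u-.4925)>.03)&(abs(v-.1)<.1)];print(" side",s,len(w),np.percentile(w,[2,50,98]) if len(w) else "")
q=P[(P[...,2]>.024)&(P[...,2]<.033)&(P[...,1]>.185)&(P[...,1]<.215)&(abs(P[...,0]-.49)<.05)];print("stop",len(q),np.percentile(q[:,1],[2,50,98]) if len(q) else"")
case("scene");
for d in place_of("scene","hasp_end")[:1]+place_of("scene","stray_bottle"): print(d)
E
```

```text
lid 28612 u [0.4366 0.4407 0.4913 0.5413 0.5441] v [0.063  0.0655 0.1887 0.1904]
rail 416 u [0.4363 0.4369 0.5468 0.5517 0.5526] v [0.0002 0.0015 0.0364 0.0369]
 side -1 206 [0.43669966 0.43938527 0.44173173]
 side 1 208 [0.54690317 0.5492606  0.55168708]
stop 298 [0.19665866 0.19853508 0.20084337]
scene lid rect ((486.1849060058594, 128.5438232421875), (111.04268646240234, 131.78713989257812), 0.948375403881073) slope xy [ 0.012 -0.002] z 0.0873 n 2313
 place [(array([0.4879, 0.128 , 0.0038]), 0.76)]
{'at': [0.4344, 0.1229, 0.0274], 'p': 0.58}
{'at': [0.3661, 0.0593, -0.0004], 'p': 0.74}
{'at': [0.6499, -0.0343, -0.001], 'p': 0.64}
```

View pics/w1.png

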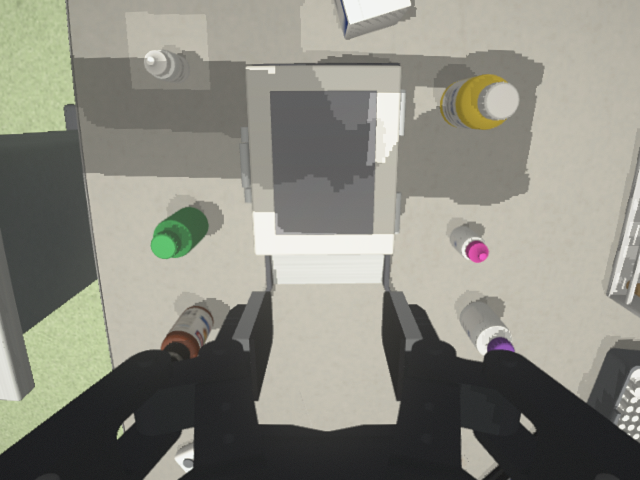

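The wrist view shows the shut case seated in the dock with the hasp down on its left (245,165), white bottle upright outside at (490,335). Checking the lateral fit with edges away from hasp and hinge.

```bash
python3 - <<'E'
from look import *
f=grab_frame("wrist");P=cloud(f)
q=P[(P[...,2]>.083)&(P[...,2]<.094)&(abs(P[...,0]-.49)<.08)&(P[...,1]<.2)&(P[...,1]>.05)]
u=q[:,0]+.039*(q[:,1]-.1)
for a in np.arange(.068,.19,.012):
    m=abs(q[:,1]-a)<.003;print(round(a,3),np.percentile(u[m],[.5,99.5]).round(4),np.median(q[m,2]).round(4))
E
```

```text
0.068 [0.4416 0.5417] 0.0879
0.08 [0.4416 0.5439] 0.0888
0.092 [0.4418 0.545 ] 0.0889
0.104 [0.4364 0.5443] 0.0888
0.116 [0.4353 0.5423] 0.0889
0.128 [0.4352 0.5424] 0.089
0.14 [0.436  0.5422] 0.0889
0.152 [0.4379 0.5457] 0.089
0.164 [0.4419 0.5459] 0.0889
0.176 [0.4418 0.5448] 0.0882
0.188 [0.4427 0.543 ] 0.0878
```

```bash
python3 - <<'E'
from h import *
V=push(92.24,0)
rows([(0,.47,.10,.222,V),(0,.43,.12,.21,V),(0,.40,.127,.17,V),(0,.398,.127,.12,V),(0,.398,.127,.075,V)])
E
```

```text
at [0.492  0.084  0.2173] F [-0.1  0.4 -1. ] t 22.425
0 0.034 -0.043 -0.009 -0.001 0.000 -0.005; 0 0.076 -0.122 0.015 -0.001 0.000 -0.005; 0 0.092 -0.181 0.095 -0.001 0.000 -0.005; 0 0.092 -0.185 0.195 -0.001 0.000 -0.005; 0 0.092 -0.185 0.285 -0.001 0.000 -0.005
```

{"op": "jog_arm", "data": {"motion": "0 0.034 -0.043 -0.009 0 0 0; 0 0.076 -0.122 0.015 0 0 0; 0 0.092 -0.181 0.095 0 0 0; 0 0.092 -0.187 0.195 0 0 0; 0 0.092 -0.187 0.31 0 0 0"}}

```text
time: 23.05
tool_pos: [0.3978, 0.1266, 0.0621]
tool_rot: [0.001, 0.696, 0.718, 0.001]
contact_force: [0.5, -0.5, -0.5]
gripper_width: 0.003
grasp_force: 0.0
```

{"op": "jog_arm", "data": {"motion": "0 0 0.004 0 0 0 0; 0 0 0.01 0 0 0 0; 0 0 0.015 0 0 0 0; 0 0 0.02 0 0 0 0; 0 0 0.024 0 0 0 0"}}

```text
time: 23.68
tool_pos: [0.4108, 0.1281, 0.0648]
tool_rot: [0.001, 0.695, 0.719, 0.001]
contact_force: [0.8, 0.4, -0.7]
gripper_width: 0.002
grasp_force: 0.0
```

{"op": "jog_arm", "data": {"motion": "0 0 0.003 0.005 0 0 0; 0 0 0.006 0.005 0 0 0; 0 0 0.009 0.005 0 0 0; 0 0 0.012 0.005 0 0 0; 0 0 0.014 0.005 0 0 0"}}

```text
time: 24.3
tool_pos: [0.417, 0.1283, 0.0612]
tool_rot: [0.001, 0.695, 0.719, 0.0]
contact_force: [0.4, -0.2, 0.5]
gripper_width: 0.0
grasp_force: 0.0
```

```bash
cat > edge.py <<'E'
from look import *
def e(c):
    f=grab_frame(c);P=cloud(f)
    q=P[(P[...,2]>.082)&(P[...,2]<.094)&(abs(P[...,0]-.49)<.08)&(P[...,1]<.2)&(P[...,1]>.05)]
    u=q[:,0]+.039*(q[:,1]-.1)
    m=(abs(q[:,1]-.078)<.01)|(abs(q[:,1]-.175)<.007);print(c,np.percentile(u[m],[1,99]).round(4),"y",np.percentile(q[:,1],[1,99]).round(4),np.median(q[:,2]).round(4),state()["contact_force"])
E
python3 -c "
from edge import *
e('side');e('scene')"
```

```text
side [0.4401 0.5402] y [0.072 0.194] 0.0888 [ 0.22275874 -0.88872403  0.02354978]
scene [0.4404 0.5413] y [0.1136 0.1928] 0.0874 [ 1.07351348 -0.56742886 -1.06734815]
```

{"op": "jog_arm", "data": {"motion": "0 0 0.002 0 0 0 0; 0 0 0.004 0 0 0 0; 0 0 0.006 0 0 0 0; 0 0 0.008 0 0 0 0; 0 0 0.009 0 0 0 0"}}

```text
time: 25.02
tool_pos: [0.421, 0.1284, 0.0611]
tool_rot: [0.0, 0.695, 0.719, 0.0]
contact_force: [-3.3, -0.6, 2.4]
gripper_width: -0.001
grasp_force: 1.5
```

```bash
python3 -c "
from edge import *
e('side')"
```

```text
side [0.4411 0.5409] y [0.0721 0.1941] 0.0889 [-3.29913526  0.39844089  1.52166207]
```

{"op": "jog_arm", "data": {"motion": "0 0 0.001 0 0 0 0; 0 0 0.002 0 0 0 0; 0 0 0.003 0 0 0 0; 0 0 0.004 0 0 0 0; 0 0 0.004 0 0 0 0"}}

```text
time: 25.7
tool_pos: [0.4234, 0.1285, 0.0611]
tool_rot: [0.001, 0.695, 0.719, 0.0]
contact_force: [-1.5, -0.4, 0.9]
gripper_width: 0.004
grasp_force: 1.1
```

```bash
python3 -c "
from edge import *
e('side');e('scene')"
```

```text
side [0.4437 0.5435] y [0.0731 0.1941] 0.0889 [-1.82890286  0.62560927  0.53961315]
scene [0.4442 0.5431] y [0.1146 0.1926] 0.0874 [-1.85253242 -0.67625156  0.07756211]
```

Case centred between the rails. Retract and verify.

{"op": "jog_arm", "data": {"motion": "0 0 -0.02 0 0 0 0; 0 0 -0.04 -0.03 0 0 0; 0 0 -0.04 -0.13 0 0 0; 0 0 -0.04 -0.25 0 0 0; 0 -0.04 -0.02 -0.36 0 0 0"}}

```text
time: 26.42
tool_pos: [0.4133, 0.1086, 0.2433]
tool_rot: [0.001, 0.694, 0.72, 0.001]
contact_force: [0.8, -0.0, 0.4]
gripper_width: -0.006
grasp_force: 0.0
```

```bash
python3 - <<'E'
from edge import *
e("side");f=case("side");save(f,"s6.png");P=cloud(f)
for d in cut_out("side","hasp")[:1]:
    q=P[d["pixels"]];q=q[np.isfinite(q[:,0])];q=q[np.linalg.norm(q-np.median(q,0),axis=1)<.05];print(len(q),np.linalg.svd(q-q.mean(0))[2],q.min(0),q.max(0))
for t in "stray_bottle vial_10 bottle_stain dropper_bottle kit_box_0 timer".split(): print(t,[(round(d["p"],2),np.round(d["at"],3)) for d in place_of("side",t)][:2])
E
```

```text
side [0.4428 0.5436] y [0.0657 0.1941] 0.0888 [ 1.46930994 -0.78551447  5.53243265]
side lid rect ((489.9173278808594, 128.8968505859375), (109.95779418945312, 131.902587890625), 2.5273044109344482) slope xy [ 0.008 -0.004] z 0.0887 n 2283
 place [(array([0.4923, 0.1244, 0.0032]), 0.92)]
271 [[-0.00909481  0.06703316 -0.9977093 ]
 [-0.10501017  0.99216966  0.06761821]
 [-0.99442956 -0.1053846   0.00198443]] [0.43229896 0.09501716 0.01541772] [0.44584994 0.14540639 0.08732872]
stray_bottle [(0.75, array([ 0.367,  0.056, -0.002])), (0.63, array([ 0.647, -0.03 ,  0.004]))]
vial_10 [(0.89, array([0.36 , 0.192, 0.002])), (0.57, array([ 0.621,  0.05 , -0.004]))]
bottle_stain [(0.95, array([ 0.61 ,  0.174, -0.002])), (0.59, array([ 0.361,  0.193, -0.001]))]
dropper_bottle [(0.7, array([ 0.368, -0.041,  0.005]))]
kit_box_0 [(0.98, array([0.511, 0.272, 0.002])), (0.81, array([ 0.507, -0.325,  0.004]))]
timer [(0.85, array([ 0.372, -0.224,  0.002]))]
```

View pics/s6.png

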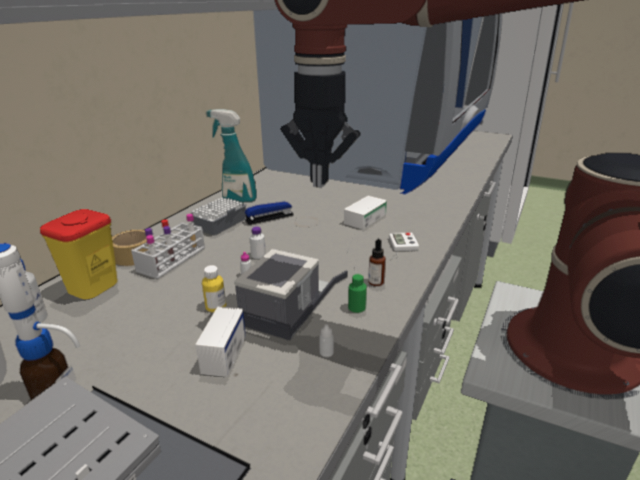

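The case sits shut in the dock at (280,290), the bottle stands at (258,243), and the bystanders have not moved. Handing in.

```bash
python3 -c "
from plant import job_done
print(job_done())"
```

```text
the job is handed in; nothing more can be done
None
```

The job is handed in at about 27 s of the 64 s allowed. By the last camera check, the lid is shut, the hasp is down over the catch, the case sits flat and centred in the bay, the white bottle stands upright on free worktop, and the other things had not moved; the judge's verdict was not shown.

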